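Sweep the clay scraps into the scrap tray

ROBOT

A 7-joint arm with a two-finger parallel gripper is mounted at the origin on the work surface; the furniture and walls round the work are solid. World frame = base frame: x ahead of the robot, y to its left, z up, the work surface at z = 0. Lengths are in m, angles in degrees, forces in N, time in s.
With the tool pointing down it reaches from about 0.425 to 0.875 m from the base axis. Payload 4.7 kg.
Tool frame: the origin (TCP) lies between the finger pads; the fingertips stand env.finger_overhang ahead of it and the grasp point (between the pads) lies 5 mm behind it (env.finger_overhang is the distance from the TCP to the fingertips, in m); z points along the fingers, y is the line along which they close (so a half turn about z gives the same grasp; the last joint's range is limited). The gripper opens to 87 mm and grips with 3 to 60 N. Pads are 19 mm wide; open, the fingers measure 117 mm over their backs; the gripper's body (75 mm by 190 mm) begins 51 mm behind the grasp point.
Start: joints at [69.506, 18.392, -4.016, 83.108, 1.295, 78.541, -3.26], TCP at [0.236, -0.606, 0.237] pointing down, gripper open.
Joint ranges: [-163.93, 163.93], [-17.29, 119.83], [-79.2, 71.16], [3.27, 140.29], [-89.18, 269.18], [5.43, 117.66], [-154.24, 154.24]. Speed limits (degrees/s): [147.25, 147.25, 180, 180, 180, 180, 180].

INTERFACE

Orientations are given as [roll, pitch, yaw] about the fixed x, y, z axes, in that order (R = Rz(yaw) Ry(pitch) Rx(roll)).
In Python, from cell import telemetry, eyes, env, models gives the robot as it stands. The module is installed in compiled form; this text tells all that it offers.
- The arm moves only by the tool drive_tool, never from a script. Its arguments are lists of equal length, an entry for each row: "angular": the turn, a rotation vector about the tool's x, y, z in rad, a list of three; "delta_pos": the shift along the tool's x, y, z in cm, a list of three; "gripper": the finger opening in cm, from 0 to 8.7. A call has 1 to 20 rows; each row shifts and turns the commanded pose from where the row before left it, along the tool's axes as they then stand; what a row does not reach is not made up. A row lasts 1/10 s, in which the tool goes at most 50 mm and 8.59 degrees, less where a joint would pass 70% of its speed; a pose out of reach is approached as far as the arm can. A call with a gripper value outside its range is refused whole. The fingers move at their own pace and stop on an object; "squeeze" is the grip in N (left out, the last holds). Time passes only in rows, so rows that do not move let the fingers close. It gives the time, the measured TCP pose, the force, the opening and the grip force at its end, in the units of the state.
- telemetry.get_obs(): the state, without advancing time (a new reading comes with each control period).
- eyes.read_camera(name): name is "scene" or "top" or "wrist"; returns a dict with "pixels" (480x640x3 uint8, red, green, blue), "mtx" (3x3 intrinsics, pixels), "origin" and "orientation" of the camera in the world. Camera axes: x right, y down, z forward; pixel columns grow to the right and rows downward; lengths in m; the calibration is good to about 2 mm. A picture is of the moment at which its call begins. There is no depth.
- env.sign_off(): hands the job in; it is judged then, once.
Trained networks look in a picture, given as the dict that the camera call returned (one of the last four; its "shot" number tells which), for a name from the list of things; names that differ only in an ending like _2 or _b are one class to them, and where a whole thing is asked for, a point or a joint stands for the part that bears it (a point fixed in the world has none). Each returns a list of dicts, best first, with "p" (0 to 1); they miss things now and then, are a little off and sometimes report something else, mostly with a low value. They report only what shows in the picture. A call takes as long as a camera call.
- models.search_frame(picture, target): "centre" ([column, row] in pixels, amid what is visible of it).
- models.cut_out(picture, target): "pixels" (480x640 bool, what is visible of it) and "centre" ([column, row] in pixels, amid what is visible of it).
The state is a dict: "time_s": time; "qpos": joint angles; "joint_velocities": joint speeds; "effort": joint torques, N m; "tool_pos": TCP position; "tool_rot": TCP orientation; "force": force on the tool from outside, world axes, zero at the start; "wrist_torque": the same for the moment, N m; "grip_width": finger opening in m; "grasp_force": force on a finger pad.
Only numpy, scipy, OpenCV 4.12 (cv2) and the standard library are available. Lean on these libraries where they do the work, as an engineer would, in place of code of your own. Each camera call takes 0.05 s, during which the arm holds its last target. There are 200 camera calls.

TASK

Clear the clay scraps off the table: with closed fingers, sweep all three loose dark lumps of clay along the table and through the open front of the sheet-metal scrap tray, until each lies wholly inside it. Slide them, never lift them, leave the reel, cup, tools and everything else where they are, and finish clear of everything.

Things in the scene. Friction and masses are not known exactly. Their poses are not given: they have to be found in the camera images.
- tray: bare sheet-metal scrap tray, open at the front, screwed to the table. Origin on the table under the middle of the inside; x points from the open front to the back wall, z up. Inside: side walls' front ends at x = -60 mm, back wall at x = +60 mm, side walls at y = -90 and +90 mm. Walls 3 mm thick, 48 mm high with the rolled rim. A 6 mm high screw ear reaches 25 mm out from each side wall.
- tray_mouth (a point): middle of the tray's open front, between the front ends of the side walls, on the floor; axes as the tray's. No wall here: a gentle lip slopes from the table 15 mm before this point up to the 2 mm thick floor
- lump_0_center (a point): centre (half-way up) of a loose dark-brown lump of clay, irregular, 35x41x26 mm (height last), 25 to 60 g, on the table; it slides when pushed low down from the side and may turn a little
- lump_1_center (a point): centre (half-way up) of a loose dark-brown lump of clay, irregular, 27x33x20 mm (height last), 25 to 60 g, on the table; it slides when pushed low down from the side and may turn a little
- lump_2_center (a point): centre (half-way up) of a loose dark-brown lump of clay, irregular, 29x36x23 mm (height last), 25 to 60 g, on the table; it slides when pushed low down from the side and may turn a little
- chest_corner (a point): top left front corner of the fixed wooden tool chest, the tall obstacle beside the work: the chest, 162 mm high, reaches about 0.2 m away from the robot and 0.33 m to the right of this point; its open drawer, 66 mm high, stands 55 mm out of the front towards the robot. Keep the gripper's body clear of it
- spool: reel of brown thread with wooden ends, 29x36x29 mm; loose, stands or lies on the table, to be left alone; origin at the middle of its underside
- cup: small pale clay cup, 57 mm across, 58 mm high; loose, stands or lies on the table, to be left alone; origin at the middle of its underside
- rib: flat brown wooden shaping rib, 49x103x4 mm; loose, stands or lies on the table, to be left alone; origin at the middle of its underside
- roller: grooved wooden bead board, 60x120x14 mm; loose, stands or lies on the table, to be left alone; origin at the middle of its underside
- brush: thin round brush with a red-brown handle, 9x190x9 mm; loose, stands or lies on the table, to be left alone; origin at the middle of its underside

How it is judged (in metres and radians):
At the end, for the whole second after the job is handed in: All three lumps lie at rest inside the tray: each centre at least 14 mm behind the line between the front ends of the side walls, between the side walls and before the back wall, lower than 50 mm above the table (x of lump_0_center in the frame of tray between -0.046 and 0.06 m and y of lump_0_center in the frame of tray between -0.09 and 0.09 m and height (world z) of each of lump_0_center, lump_1_center, lump_2_center below 0.05 m and x of lump_1_center in the frame of tray between -0.046 and 0.06 m and y of lump_1_center in the frame of tray between -0.09 and 0.09 m and x of lump_2_center in the frame of tray between -0.046 and 0.06 m and y of lump_2_center in the frame of tray between -0.09 and 0.09 m and linear speed of each of lump_0, lump_1, lump_2 below 0.02 m/s); the robot touches nothing.
It fails at once if a lump of clay is lifted (its centre more than 50 mm above the table) (height (world z) of any of lump_0_center, lump_1_center, lump_2_center above 0.05 m).
It fails at once if a bystander (reel, cup, rib, bead board, brush) is moved by more than 15 mm (distance of any of spool, cup, rib, roller, brush from where it was at the start of the episode above 0.015 m).
It also fails if it takes over 72 s, if anything falls off the work surface, if the arm or the gripper's body presses on something with over 40 N, if the wrist force passes 120 N, or if a joint passes its speed limit or range.

## Working session

There is one attempt and no reset: what is moved stays moved. The work goes in short steps, Python scripts to look and compute and a tool call to move; the robot and the scene stay as the last step left them, time stands still between calls to the robot, and variables do not carry over. Pictures are saved under pics/ and viewed, at most 10 in all, crops included, and the job is handed in when it is done.

Besides the shell and the picture viewer there is one more tool, called after ">>>" as name(argument=value, ...), one argument or row to a line, values as JSON. drive_tool: Moves the arm, as the interface text tells. Its arguments: {"type":"object","properties":{"angular":{"type":"array","items":{"type":"array","items":{"type":"number"}}},"delta_pos":{"type":"array","items":{"type":"array","items":{"type":"number"}}},"gripper":{"type":"array","items":{"type":"number"}},"squeeze":{"type":"number"}},"required":["angular","delta_pos","gripper"]}

```bash
mkdir -p pics; cat > h.py <<'E'
import numpy as np, cv2
from scipy.spatial.transform import Rotation as R
from cell import telemetry, eyes, env, models
def rot(o):
    o=np.array(o,float)
    if o.shape==(3,3): return o
    if o.size==4: return R.from_quat(o).as_matrix()
    return R.from_euler('xyz',o,degrees=True).as_matrix()
def px2w(p,uv,z):
    d=rot(p['orientation'])@np.linalg.solve(np.array(p['mtx']),[uv[0],uv[1],1.])
    o=np.array(p['origin']); return o+d*(z-o[2])/d[2]
def w2px(p,w):
    c=rot(p['orientation']).T@(np.array(w)-p['origin']); q=np.array(p['mtx'])@c; return q[:2]/q[2]
def shot(n,f=None):
    p=eyes.read_camera(n)
    if f: cv2.imwrite('pics/'+f,cv2.cvtColor(p['pixels'],cv2.COLOR_RGB2BGR))
    return p
E
python3 - <<'E'
from h import *
print(env.finger_overhang); o=telemetry.get_obs(); print(o['tool_pos'],o['tool_rot'],o['time_s'])
for n in ('top','scene'):
    p=shot(n,n+'0.png'); print(n,p['origin'],p['orientation'])
    for t,z in (('lump_0_center',.012),('tray',0),('spool',.015),('cup',.03),('rib',0),('roller',.01),('brush',0.005)):
        for r in models.cut_out(p,t)[:5]:
            if r['p']>.2: print(t,round(r['p'],2),np.round(r['centre']),np.round(px2w(p,r['centre'],z)[:2],3), r['pixels'].sum())
E
```

```text
0.014
[ 0.23586854 -0.60513151  0.23545085] [-1.79889046e+02  6.48404620e-03  2.13020592e+01] 0.0
top [0.30681845 0.0076126  1.19669146] [-1.67722610e+02 -1.58450738e-01 -9.58617223e+01]
lump_0_center 0.71 [338. 279.] [ 0.464 -0.051] 194
tray 0.94 [174. 274.] [0.515 0.323] 5935
spool 0.43 [282. 219.] [0.615 0.062] 160
cup 0.61 [277. 331.] [0.361 0.094] 532
rib 0.97 [388. 313.] [ 0.377 -0.158] 806
roller 0.85 [252. 186.] [0.706 0.128] 1305
roller 0.43 [387. 314.] [ 0.375 -0.152] 834
brush 0.55 [466. 316.] [ 0.352 -0.33 ] 303
scene [-0.10110522  0.82135028  0.9611004 ] [-128.74823459    0.97635256 -143.85018581]
lump_0_center 0.58 [348. 289.] [ 0.458 -0.05 ] 158
tray 0.78 [220. 384.] [0.519 0.312] 6203
cup 0.62 [349. 339.] [0.363 0.091] 869
rib 0.84 [401. 281.] [ 0.381 -0.156] 517
roller 0.88 [218. 291.] [0.699 0.124] 1208
brush 0.54 [445. 244.] [ 0.358 -0.336] 183
```

```bash
python3 - <<'E'
import cv2
a=cv2.imread('pics/top0.png')[120:420,110:510]; cv2.imwrite('pics/top0c.png',cv2.resize(a,None,fx=2,fy=2,interpolation=cv2.INTER_CUBIC))
E
```

```text
(no output)
```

View pics/top0c.png

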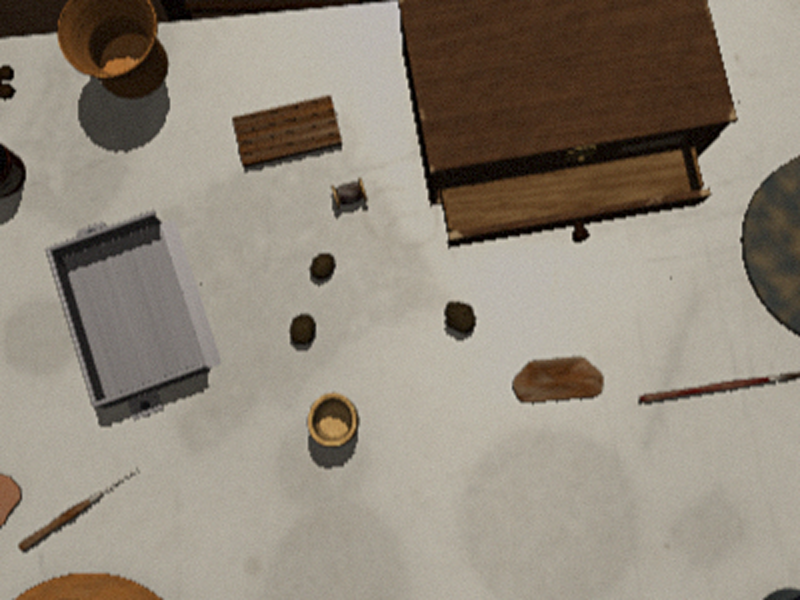

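View pics/scene0.png

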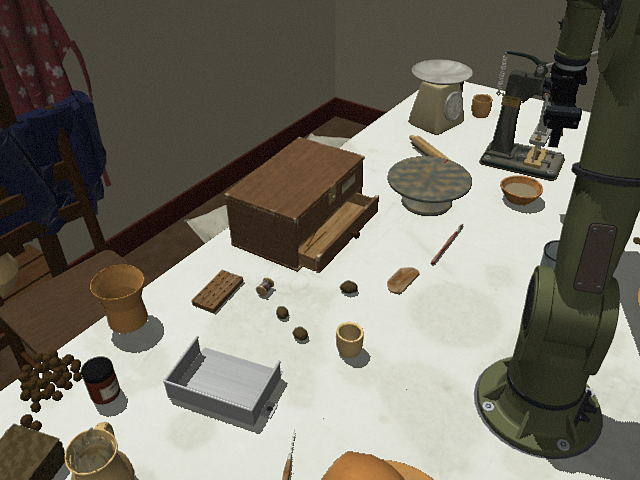

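The top view (2× crop) shows the tray at the left with its mouth facing right, at crop (160,215)–(215,368). The lumps are at (322,266), (303,330) and (460,318). The reel is at (349,194), the cup at (332,420), the rib at (558,380), and the drawer's left front corner at (450,243). In the scene view the path from the lumps to the tray is clear.

```bash
python3 - <<'E'
from h import *
p=shot('top')
C=lambda u,v:(u/2+110,v/2+120)
for n,c,z in [('A',(322,266),.011),('B',(303,330),.011),('C',(460,318),.013),('rimBackL',(50,248),.048),('rimBackR',(98,405),.048),('rimFrontL',(157,214),.048),('rimFrontR',(212,371),.048),('lipR',(218,362),0),('drawer',(450,243),.066),('drawerR',(708,200),.066),('chest',(434,172),.162),('chestbase',(434,200),.0),('spool',(349,194),.015),('cup',(332,420),.05),('cupbase',(332,430),.0),('ribL',(513,385),.004),('ribfar',(575,358),.004)]:
    print(n,np.round(px2w(p,C(*c),z)[:2],3))
E
```

```text
A [0.54  0.095]
B [0.468 0.123]
C [ 0.463 -0.056]
rimBackL [0.584 0.393]
rimBackR [0.405 0.346]
rimFrontL [0.611 0.272]
rimFrontR [0.429 0.221]
lipR [0.443 0.223]
drawer [ 0.54  -0.051]
drawerR [ 0.56  -0.343]
chest [ 0.596 -0.038]
chestbase [ 0.607 -0.042]
spool [0.621 0.056]
cup [0.363 0.095]
cupbase [0.354 0.1  ]
ribL [ 0.383 -0.108]
ribfar [ 0.406 -0.182]
```

>>> drive_tool(
  angular=[
    [0,0,0],
    [0,0,0],
    [0,0,0],
    [0,0,0],
    [0,0,0],
    [0,0,0],
    [0,0,0],
    [0,0,0],
    [0,0,0],
    [0,0,0],
    [0,0,0],
    [0,0,0],
    [0,0,0],
    [0,0,0],
    [0,0,0],
    [0,0,0],
    [0,0,0],
    [0,0,0],
    [0,0,0],
    [0,0,0],
  ],
  delta_pos=[
    [1.2,-1.1,0],
    [2.5,-2.4,0],
    [2.7,-2.6,0],
    [2.7,-2.6,0],
    [2.7,-2.6,0],
    [2.7,-2.6,0],
    [2.7,-2.6,0],
    [2.7,-2.6,0],
    [2.7,-2.6,0],
    [2.7,-2.6,0],
    [2.7,-2.6,0],
    [2.7,-2.6,0],
    [2.7,-2.6,0],
    [2.7,-2.6,0],
    [2.7,-2.6,0],
    [2.7,-2.6,0],
    [2.7,-2.6,0],
    [2.7,-2.6,0],
    [2.7,-2.6,0],
    [2.1,-1.4,0],
  ],
  gripper=[0,0,0,0,0,0,0,0,0,0,0,0,0,0,0,0,0,0,0,0],
  squeeze=5,
)

```text
time_s: 2.85
tool_pos: [0.5389, 0.0442, 0.2369]
tool_rot: [-180.0, -0.0, 21.6]
force: [0.6, -0.3, 0.5]
grip_width: 0.0003
grasp_force: 0.0
```

>>> drive_tool(
  angular=[
    [0,0,-0.12],
    [0,0,-0.12],
    [0,0,-0.12],
    [0,0,-0.12],
    [0,0,-0.12],
    [0,0,-0.12],
    [0,0,-0.12],
    [0,0,-0.12],
    [0,0,-0.12],
    [0,0,-0.12],
    [0,0,0],
    [0,0,0],
  ],
  delta_pos=[
    [0,0,0],
    [0,0,0],
    [0,0,0],
    [0,0,0],
    [0,0,0],
    [0,0,0],
    [0,0,0],
    [0,0,0],
    [0,0,0],
    [0,0,0],
    [0,0,0],
    [0,0,0],
  ],
  gripper=[0,0,0,0,0,0,0,0,0,0,0,0],
)

```text
time_s: 4.05
tool_pos: [0.5389, 0.0403, 0.2365]
tool_rot: [-180.0, 0.0, 89.9]
force: [0.3, -0.4, -0.1]
grip_width: 0.0004
grasp_force: 0.0
```

```bash
python3 - <<'E'
from h import *
p=shot('wrist','w1.png')
for t,z in (('lump_1_center',.012),('spool',.015),('tray',0.0)):
    for r in models.cut_out(p,t)[:5]:
        if r['p']>.15:
            v,u=np.where(r['pixels']); print(t,round(r['p'],2),np.round(r['centre']),np.round(px2w(p,r['centre'],z)[:2],3),[np.round(px2w(p,(a,b),z)[:2],3) for a,b in((u.min(),v.max()),(u.max(),v.min()))])
E
```

```text
lump_1_center 0.81 [312. 156.] [0.54  0.094] [array([0.526, 0.078]), array([0.556, 0.107])]
lump_1_center 0.47 [239. 125.] [0.47  0.123] [array([0.453, 0.106]), array([0.489, 0.134])]
tray 0.96 [226.   8.] [0.462 0.226] [array([0.433, 0.216]), array([0.508, 0.233])]
```

View pics/w1.png

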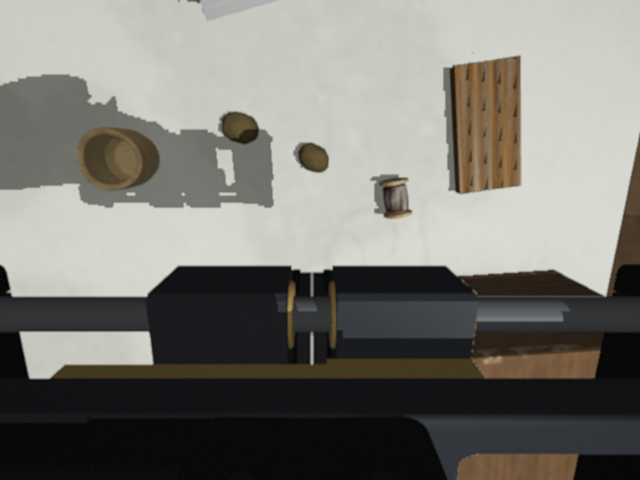

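The wrist view shows lump A at (312,156), lump B at (239,125) and the reel at (396,198), all matching the top-camera estimates. The column below the fingers is free.

>>> drive_tool(
  angular=[
    [0,0,0],
    [0,0,0],
    [0,0,0],
    [0,0,0],
    [0,0,0],
    [0,0,0],
    [0,0,0],
    [0,0,0],
    [0,0,0],
    [0,0,0],
  ],
  delta_pos=[
    [0,0,2],
    [0,0,3],
    [0,0,3],
    [0,0,3],
    [0,0,3],
    [0,0,3],
    [0,0,2.5],
    [0,0,1.5],
    [0,0,0.65],
    [0,0,0],
  ],
  gripper=[0,0,0,0,0,0,0,0,0,0],
)

```text
time_s: 5.25
tool_pos: [0.5393, 0.0397, 0.0198]
tool_rot: [-180.0, -0.0, 90.0]
force: [-0.1, -0.0, 0.3]
grip_width: 0.0008
grasp_force: 0.0
```

>>> drive_tool(
  angular=[
    [0,0,0],
    [0,0,0],
    [0,0,0],
    [0,0,0],
    [0,0,0],
    [0,0,0],
    [0,0,0],
    [0,0,0],
    [0,0,0],
    [0,0,0],
    [0,0,0],
    [0,0,0],
    [0,0,0],
    [0,0,0],
  ],
  delta_pos=[
    [0.5,0,0],
    [1,0,0],
    [1,0,0],
    [0.8,0,0],
    [0.8,0,0],
    [0.8,0,0],
    [0.8,0,0],
    [0.8,0,0],
    [0.8,0,0],
    [0.8,0,0],
    [0.8,0,0],
    [0.8,0,0],
    [0.8,0,0],
    [0,0,0],
  ],
  gripper=[0,0,0,0,0,0,0,0,0,0,0,0,0,0],
)

```text
time_s: 6.65
tool_pos: [0.5391, 0.1465, 0.0202]
tool_rot: [180.0, -0.1, 90.2]
force: [0.0, 0.3, 0.7]
grip_width: 0.0007
grasp_force: 0.0
```

```bash
cat > look.py <<'E'
from h import *
o=telemetry.get_obs(); print(np.round(o['tool_pos'],3),np.round(o['tool_rot'],1),o['time_s'])
M=np.array([.506,.305]); a=np.radians(103.5); X=np.array([np.cos(a),np.sin(a)]); Y=np.array([-X[1],X[0]])
for n in ('top','scene','wrist'):
    p=shot(n)
    for r in models.cut_out(p,'lump_0_center')[:4]:
        if r['p']>.15:
            w=px2w(p,r['centre'],.012)[:2]; print(n,round(r['p'],2),np.round(r['centre']),np.round(w,3),'tray',np.round([(w-M)@X,(w-M)@Y],3))
E
python3 look.py
```

```text
[0.539 0.147 0.02 ] [ 1.80e+02 -1.00e-01  9.02e+01] 6.65
top 0.63 [338. 280.] [ 0.461 -0.052] tray [-0.337  0.127]
scene 0.74 [349. 289.] [ 0.457 -0.051] tray [-0.335  0.131]
scene 0.5 [351. 339.] [0.37  0.074] tray [-0.193  0.187]
```

```bash
python3 - <<'E'
from h import *
ims=[]
for n,(u,v) in (('top',(150,180)),('scene',(150,230)),('wrist',(160,0))):
    a=shot(n)['pixels'][v:v+200,u:u+266] if n!='wrist' else cv2.resize(shot(n)['pixels'],(266,200))
    ims.append(cv2.resize(a,(400,300)))
ims.append(ims[0]*0)
cv2.imwrite('pics/m1.png',cv2.cvtColor(np.vstack([np.hstack(ims[:2]),np.hstack(ims[2:])]),cv2.COLOR_RGB2BGR))
E
```

```text
(no output)
```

View pics/m1.png

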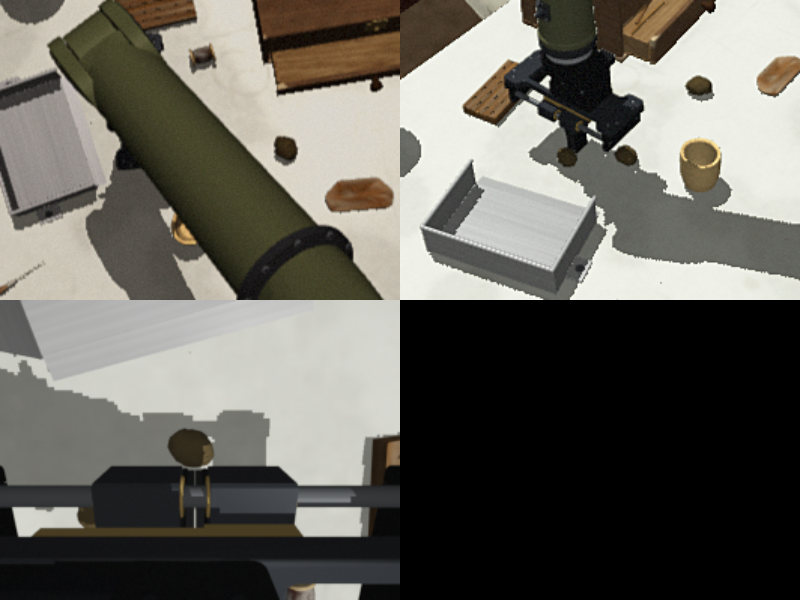

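Wrist view (lower left): the lump sits centred in front of the fingers at panel (190,447). The scene view agrees, so I continue into the tray.

>>> drive_tool(
  angular=[
    [0,0,0],
    [0,0,0],
    [0,0,0],
    [0,0,0],
    [0,0,0],
    [0,0,0],
    [0,0,0],
    [0,0,0],
    [0,0,0],
    [0,0,0],
    [0,0,0],
    [0,0,0],
    [0,0,0],
    [0,0,0],
    [0,0,0],
    [0,0,0],
    [0,0,0],
    [0,0,0],
  ],
  delta_pos=[
    [0.4,-0.05,0],
    [0.8,-0.05,0],
    [0.8,-0.05,0],
    [0.8,-0.05,0],
    [0.8,-0.05,0],
    [0.8,-0.05,0],
    [0.8,0,0],
    [0.8,0,0],
    [0.8,0,0],
    [0.8,0,0],
    [0.8,0,0],
    [0.8,0,0],
    [0.8,0,0],
    [0.8,0,0],
    [0.8,0,0],
    [0.8,0,0],
    [0.8,0,0],
    [0.8,0,0],
  ],
  gripper=[0,0,0,0,0,0,0,0,0,0,0,0,0,0,0,0,0,0],
)

```text
time_s: 8.9
tool_pos: [0.5362, 0.2853, 0.02]
tool_rot: [180.0, 0.0, 90.1]
force: [0.2, -0.7, -0.2]
grip_width: 0.0007
grasp_force: 0.1
```

```bash
python3 look.py
```

```text
[0.536 0.285 0.02 ] [180.    0.   90.1] 8.9
top 0.64 [339. 278.] [ 0.467 -0.054] tray [-0.339  0.122]
```

>>> drive_tool(
  angular=[
    [0,0,0],
    [0,0,0],
    [0,0,0],
    [0,0,0],
    [0,0,0],
    [0,0,0],
    [0,0,0],
    [0,0,0],
    [0,0,0],
    [0,0,0],
    [0,0,0],
    [0,0,0],
    [0,0,0],
  ],
  delta_pos=[
    [-0.6,0,0],
    [-0.6,0,-1],
    [0,0,-3],
    [0,0,-3],
    [0,0,-3],
    [-2,-0.7,-2],
    [-3.3,-1.1,-2],
    [-3.3,-1.1,0],
    [-3.3,-1.1,0],
    [-3.3,-1.1,0],
    [-3.3,-1.1,0],
    [-2.3,-0.8,0],
    [0,0,0],
  ],
  gripper=[0,0,0,0,0,0,0,0,0,0,0,0,0],
)

```text
time_s: 10.5
tool_pos: [0.4655, 0.0598, 0.1604]
tool_rot: [180.0, 0.2, 89.7]
force: [-0.7, -0.7, 0.2]
grip_width: 0.0004
grasp_force: 0.0
```

```bash
python3 look.py
```

```text
[0.466 0.06  0.16 ] [180.    0.2  89.7] 10.5
top 0.73 [338. 279.] [ 0.464 -0.052] tray [-0.337  0.124]
scene 0.68 [350. 289.] [ 0.456 -0.054] tray [-0.337  0.132]
scene 0.44 [225. 385.] [0.501 0.316] tray [0.012 0.002]
```

```bash
python3 - <<'E'
from h import *
a=shot('scene')['pixels'][230:430,150:416]; b=shot('wrist')['pixels']
cv2.imwrite('pics/m2.png',cv2.cvtColor(np.hstack([cv2.resize(a,(400,300)),cv2.resize(b,(400,300))]),cv2.COLOR_RGB2BGR))
E
```

```text
(no output)
```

View pics/m2.png

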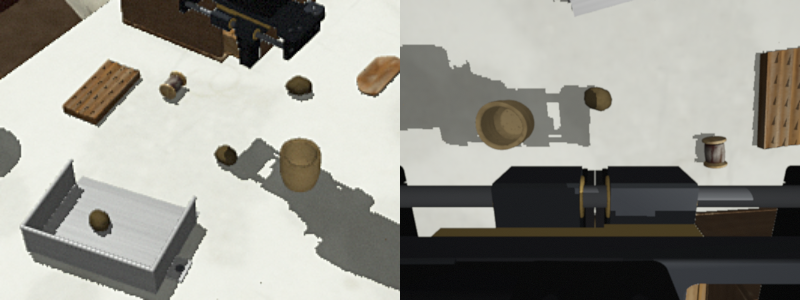

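The scene panel shows lump A inside the tray at (100,221). In the wrist panel lump B is at (597,98), straight ahead of the fingers. Now I sweep B.

>>> drive_tool(
  angular=[
    [0,0,0],
    [0,0,0],
    [0,0,0],
    [0,0,0],
    [0,0,0],
    [0,0,0],
    [0,0,0],
    [0,0,0],
    [0,0,0],
    [0,0,0],
    [0,0,0],
    [0,0,0],
    [0,0,0],
    [0,0,0],
    [0,0,0],
    [0,0,0],
    [0,0,0],
    [0,0,0],
  ],
  delta_pos=[
    [0,0,2],
    [0,0,3],
    [0,0,3],
    [0,0,3],
    [0,0,2],
    [0,0,1],
    [0,0,0.05],
    [0.5,0,0],
    [1,0,0],
    [1,0.1,0],
    [0.8,0,0],
    [0.8,0,0],
    [0.8,0,0],
    [0.8,0,0],
    [0.8,0,0],
    [0.8,0.05,0],
    [0.8,0.05,0],
    [0.8,0.05,0],
  ],
  gripper=[0,0,0,0,0,0,0,0,0,0,0,0,0,0,0,0,0,0],
)

```text
time_s: 12.7
tool_pos: [0.4689, 0.1542, 0.0195]
tool_rot: [-180.0, 0.0, 90.1]
force: [0.6, -0.1, 0.3]
grip_width: 0.0004
grasp_force: 0.1
```

```bash
python3 - <<'E'
from h import *
a=shot('scene')['pixels'][230:430,150:416]; b=shot('wrist')['pixels']
cv2.imwrite('pics/m3.png',cv2.cvtColor(np.hstack([cv2.resize(a,(400,300)),cv2.resize(b,(400,300))]),cv2.COLOR_RGB2BGR))
E
```

```text
(no output)
```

View pics/m3.png

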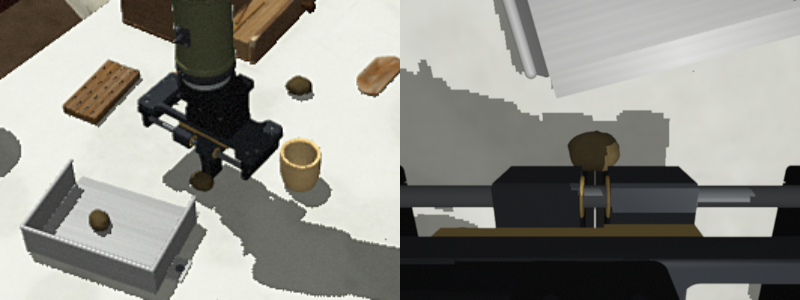

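The wrist panel shows lump B centred on the fingers at (594,150), with the left wall end at (540,72) well clear to the side. I continue.

>>> drive_tool(
  angular=[
    [0,0,0],
    [0,0,0],
    [0,0,0],
    [0,0,0],
    [0,0,0],
    [0,0,0],
    [0,0,0],
    [0,0,0],
    [0,0,0],
    [0,0,0],
    [0,0,0],
    [0,0,0],
    [0,0,0],
    [0,0,0],
    [0,0,0],
    [0,0,0],
  ],
  delta_pos=[
    [0.4,0,0],
    [0.8,0.05,0],
    [0.8,0.05,0],
    [0.8,0.05,0],
    [0.8,0.05,0],
    [0.8,0.05,0],
    [0.8,0.05,0],
    [0.8,0.05,0],
    [0.8,0.05,0],
    [0.8,0.05,0],
    [0.8,0,0],
    [0.8,0,0],
    [0.8,0,0],
    [0.8,0,0],
    [0.8,0,0],
    [0.6,0,0],
  ],
  gripper=[0,0,0,0,0,0,0,0,0,0,0,0,0,0,0,0],
)

```text
time_s: 14.4
tool_pos: [0.4731, 0.2765, 0.0195]
tool_rot: [-180.0, -0.0, 90.1]
force: [-0.8, 0.0, 0.2]
grip_width: 0.0005
grasp_force: 0.1
```

>>> drive_tool(
  angular=[
    [0,0,0],
    [0,0,0],
    [0,0,0],
    [0,0,0],
    [0,0,0],
    [0,0,0],
    [0,0,0],
    [0,0,0],
    [0,0,0],
    [0,0,0],
    [0,0,0],
    [0,0,0],
    [0,0,0],
    [0,0,0],
    [0,0,0],
    [0,0,0],
  ],
  delta_pos=[
    [-0.6,0,0],
    [-0.6,0,-1],
    [0,0,-3],
    [0,0,-3],
    [0,0,-3],
    [-2,0,-2],
    [-3.6,-0.2,-2],
    [-3.6,-0.2,0],
    [-3.6,-0.2,0],
    [-3.6,-0.2,0],
    [-3.6,-0.2,0],
    [-3.6,-0.2,0],
    [-3.6,-0.2,0],
    [-3.6,0,0],
    [-3.6,0,0],
    [-4.4,0,0],
  ],
  gripper=[0,0,0,0,0,0,0,0,0,0,0,0,0,0,0,0],
)

```text
time_s: 16.0
tool_pos: [0.459, -0.1258, 0.1605]
tool_rot: [179.9, 0.0, 90.1]
force: [1.1, 0.6, 0.0]
grip_width: 0.0003
grasp_force: 0.0
```

```bash
python3 look.py; python3 - <<'E'
from h import *
a=shot('scene')['pixels'][230:430,150:416]; b=shot('wrist')['pixels']
cv2.imwrite('pics/m4.png',cv2.cvtColor(np.hstack([cv2.resize(a,(400,300)),cv2.resize(b,(400,300))]),cv2.COLOR_RGB2BGR))
E
```

```text
[ 0.459 -0.126  0.161] [179.9   0.   90.1] 16.0
top 0.68 [337. 277.] [ 0.469 -0.05 ] tray [-0.337  0.119]
top 0.45 [175. 275.] [0.512 0.317] tray [ 0.01  -0.008]
top 0.37 [251. 186.] [0.705 0.129] tray [-0.218 -0.152]
scene 0.63 [348. 288.] [ 0.459 -0.053] tray [-0.337  0.129]
wrist 0.63 [321. 141.] [ 0.467 -0.059] tray [-0.345  0.123]
```

View pics/m4.png

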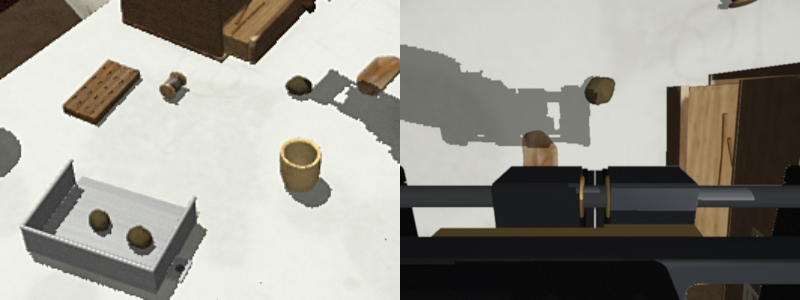

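In the scene panel both small lumps are in the tray at (100,221) and (140,237), and the bystanders are unmoved. The wrist panel shows lump C at (600,90), and it is also found at world (0.466,-0.055). I turn to heading 78.6°, descend and push C partway.

>>> drive_tool(
  angular=[
    [0,0,0],
    [0,0,0.1],
    [0,0,0.1],
    [0,0,0],
    [0,0,0],
    [0,0,0],
    [0,0,0],
    [0,0,0],
    [0,0,0],
    [0,0,0],
  ],
  delta_pos=[
    [0.2,-0.8,0],
    [0,0,0],
    [0,0,0],
    [0,0,2],
    [0,0,3],
    [0,0,3],
    [0,0,3],
    [0,0,2],
    [0,0,0.85],
    [0,0,0],
  ],
  gripper=[0,0,0,0,0,0,0,0,0,0],
)

```text
time_s: 17.4
tool_pos: [0.4505, -0.1217, 0.0203]
tool_rot: [-179.9, -0.0, 78.7]
force: [0.1, 0.5, 0.5]
grip_width: 0.0004
grasp_force: 0.0
```

>>> drive_tool(
  angular=[
    [0,0,0],
    [0,0,0],
    [0,0,0],
    [0,0,0],
    [0,0,0],
    [0,0,0],
    [0,0,0],
    [0,0,0],
    [0,0,0],
    [0,0,0],
    [0,0,0],
    [0,0,0],
    [0,0,0],
    [0,0,0],
    [0,0,0],
    [0,0,0],
  ],
  delta_pos=[
    [0.5,0,0],
    [0.9,0,0],
    [0.9,0,0],
    [0.8,0,0],
    [0.8,0,0],
    [0.8,0,0],
    [0.8,0,0],
    [0.8,0,0],
    [0.8,0,0],
    [0.8,0,0],
    [0.8,0,0],
    [0.8,0,0],
    [0.8,0,0],
    [0.8,0,0],
    [0.8,0,0],
    [0,0,0],
  ],
  gripper=[0,0,0,0,0,0,0,0,0,0,0,0,0,0,0,0],
)

```text
time_s: 19.0
tool_pos: [0.4754, -0.0042, 0.0211]
tool_rot: [180.0, -0.0, 78.7]
force: [-0.2, 0.3, -0.2]
grip_width: 0.0006
grasp_force: 0.0
```

```bash
python3 look.py; python3 - <<'E'
from h import *
a=shot('scene')['pixels'][230:430,150:416]; b=shot('wrist')['pixels']
cv2.imwrite('pics/m5.png',cv2.cvtColor(np.hstack([cv2.resize(a,(400,300)),cv2.resize(b,(400,300))]),cv2.COLOR_RGB2BGR))
E
```

```text
[ 0.475 -0.004  0.021] [180.   -0.   78.7] 19.0
scene 0.58 [403. 284.] [ 0.366 -0.137] tray [-0.397  0.24 ]
scene 0.57 [319. 305.] [0.482 0.029] tray [-0.262  0.088]
wrist 0.74 [320. 231.] [0.485 0.022] tray [-0.27   0.086]
```

View pics/m5.png

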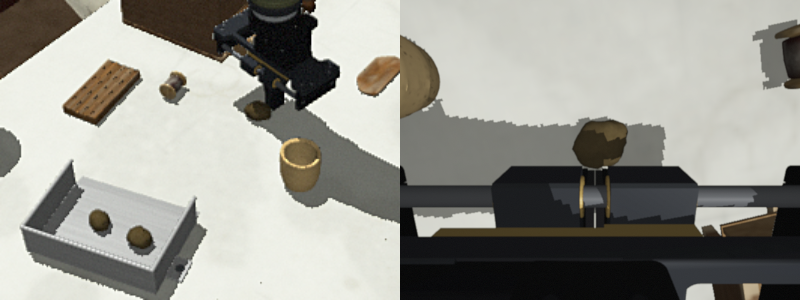

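Lump C rides centred on the fingers (wrist panel (600,143), about 1–2 mm to the right). I continue with a small sideways correction.

>>> drive_tool(
  angular=[
    [0,0,0],
    [0,0,0],
    [0,0,0],
    [0,0,0],
    [0,0,0],
    [0,0,0],
    [0,0,0],
    [0,0,0],
    [0,0,0],
    [0,0,0],
    [0,0,0],
    [0,0,0],
    [0,0,0],
    [0,0,0],
    [0,0,0],
    [0,0,0],
    [0,0,0],
    [0,0,0],
  ],
  delta_pos=[
    [0.4,0.05,0],
    [0.8,0.1,0],
    [0.8,0.05,0],
    [0.8,0.05,0],
    [0.8,0,0],
    [0.8,0,0],
    [0.8,0,0],
    [0.8,0,0],
    [0.8,0,0],
    [0.8,0,0],
    [0.8,0,0],
    [0.8,0,0],
    [0.8,0,0],
    [0.8,0,0],
    [0.8,0,0],
    [0.8,0,0],
    [0.8,0,0],
    [0,0,0],
  ],
  gripper=[0,0,0,0,0,0,0,0,0,0,0,0,0,0,0,0,0,0],
)

```text
time_s: 21.2
tool_pos: [0.5038, 0.1249, 0.0212]
tool_rot: [180.0, -0.1, 78.7]
force: [-1.3, -0.2, 0.0]
grip_width: 0.0009
grasp_force: 0.0
```

```bash
python3 look.py
```

```text
[0.504 0.125 0.021] [ 1.80e+02 -1.00e-01  7.87e+01] 21.2
scene 0.7 [277. 336.] [0.499 0.157] tray [-0.142  0.041]
scene 0.25 [350. 339.] [0.369 0.075] tray [-0.191  0.186]
wrist 0.79 [322. 230.] [0.515 0.151] tray [-0.152  0.027]
```

>>> drive_tool(
  angular=[
    [0,0,0],
    [0,0,0],
    [0,0,0],
    [0,0,0],
    [0,0,0],
    [0,0,0],
    [0,0,0],
    [0,0,0],
    [0,0,0],
    [0,0,0],
    [0,0,0],
    [0,0,0],
    [0,0,0],
    [0,0,0],
    [0,0,0],
    [0,0,0],
    [0,0,0],
    [0,0,0],
    [0,0,0],
  ],
  delta_pos=[
    [0.4,0.1,0],
    [0.8,0,0],
    [0.8,0,0],
    [0.8,0,0],
    [0.8,0,0],
    [0.8,0,0],
    [0.8,0,0],
    [0.8,0,0],
    [0.8,0,0],
    [0.8,0,0],
    [0.8,0,0],
    [0.8,0,0],
    [0.8,0,0],
    [0.8,0,0],
    [0.8,0,0],
    [0.8,0,0],
    [0.8,0,0],
    [0.8,0,0],
    [0.8,0,0],
  ],
  gripper=[0,0,0,0,0,0,0,0,0,0,0,0,0,0,0,0,0,0,0],
)

```text
time_s: 23.4
tool_pos: [0.534, 0.2686, 0.021]
tool_rot: [-180.0, 0.0, 78.6]
force: [-0.0, -0.8, -0.3]
grip_width: 0.0006
grasp_force: 0.3
```

>>> drive_tool(
  angular=[
    [0,0,0],
    [0,0,0],
    [0,0,0],
    [0,0,0],
    [0,0,0],
    [0,0,0],
    [0,0,0],
    [0,0,0],
    [0,0,0],
    [0,0,0],
    [0,0,0],
    [0,0,0],
    [0,0,0],
    [0,0,0],
    [0,0,0],
    [0,0,0],
  ],
  delta_pos=[
    [-0.6,0,0],
    [-0.6,0,-1],
    [0,0,-3],
    [0,0,-3],
    [0,0,-3],
    [-2,0,-4],
    [-3,0,-4],
    [-3,0,-3],
    [-3,0,0],
    [-3,0,0],
    [-3,0,0],
    [-3,0,0],
    [-3,0,0],
    [-2,0,0],
    [0,0,0],
    [0,0,0],
  ],
  gripper=[0,0,0,0,0,0,0,0,0,0,0,0,0,0,0,0],
)

```text
time_s: 25.0
tool_pos: [0.4818, 0.0109, 0.2315]
tool_rot: [180.0, -0.0, 78.5]
force: [0.3, -0.5, 0.3]
grip_width: 0.0004
grasp_force: 0.0
```

```bash
python3 look.py; python3 - <<'E'
from h import *
a=shot('scene')['pixels'][230:430,150:416]; b=shot('top')['pixels'][180:380,110:376]
cv2.imwrite('pics/m6.png',cv2.cvtColor(np.hstack([cv2.resize(a,(400,300)),cv2.resize(b,(400,300))]),cv2.COLOR_RGB2BGR))
E
```

```text
[0.482 0.011 0.232] [180.   -0.   78.5] 25.0
scene 0.47 [217. 371.] [0.537 0.3  ] tray [-0.012 -0.029]
```

View pics/m6.png

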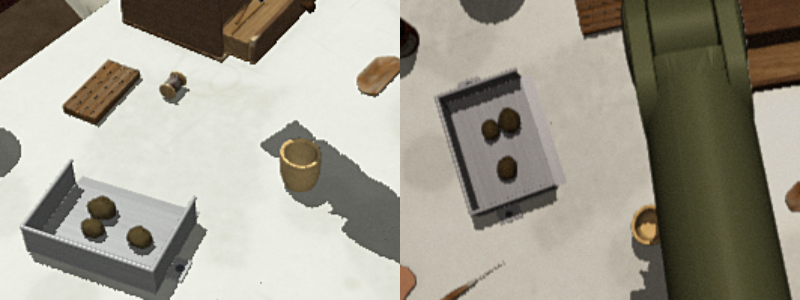

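All three lumps lie inside the tray: top panel (509,120), (490,130) and (508,168), each well behind the mouth line at about column 536–550. The arm is clear of everything, so I hand in.

```bash
python3 -c "
from cell import env
print(env.sign_off())"
```

```text
the job is handed in; nothing more can be done
None
```

All three clay lumps were swept into the scrap tray, the reel, cup, tools and other items looked undisturbed in the views I checked, and the job was handed in at about 25 s of the 72 s allowed with the arm clear; the hand-in call gave no verdict.

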